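# Back the weld rotator up by one notch

## Task

The hand-indexed weld rotator was clicked on one notch too far. Using only a fingertip, push the red ball lever right over so that the pawl lifts out of the ratchet wheel and stays up, push the star handle one notch backward (its top towards the pawl's side), and push the ball lever back so that the pawl drops into that notch; finish with the next tooth resting against the pawl. Push gently and pinch nothing, keep off the freshly welded part, and leave the loose tools and parts where they lie.

Things in the scene. Friction and masses are not known exactly. Their poses are not given: they have to be found in the camera images.
- rotator: Hand-indexed weld rotator, bolted down (stays put) on a yellow plate 10 mm thick. Steel base plate 260 (x) x 220 (y) x 12 mm; origin: centre of its underside, z up. Spindle along its y axis, 112 mm up. Along y: star handle (y = -108 mm), ball lever (-68), ratchet wheel and pawl (-30), blue pillow block (-9 to 41, top at z = 148), welded part (53 to 108). Pawl side = its +x side.
- spindle (a point): Spindle axis in the middle of the ratchet wheel: x = 0, y = -30, z = 112 mm in the rotator's frame. The steel ratchet wheel is 16 mm thick, 124 mm across the teeth (top at z = 174 mm), with twelve teeth.
- pawl_pivot (a point): Axis of the pawl and its lever (parallel to the rotator's y) in the lever's plane: x = 68, y = -68, z = 160 mm in the rotator's frame. A blue post behind it (x = 40 to 98, y = -21 to -11 mm, up to z = 178) carries it; a 20 to 26 mm thick boss joins lever and pawl.
- pawl_nose (a point): Tip of the dark steel pawl, 55 mm from its pivot on the rotator's -x side, lying on top of the ratchet wheel (y = -30 mm). Thrown over, the pawl points steeply up from the pivot, its highest point at about z = 225 mm.
- wheel (a joint): Angle of ratchet wheel, star handle and part (rad). Positive = backward: the top goes to the rotator's +x. Starts at -0.08 to 0; 0 = the present tooth bears on the pawl, 0.524 (one notch, 30 deg) = the next one does. Pawl in: blocked hard there, clicks only forward. Pawl up: turns either way against friction of 0.25 N m (3 to 5 N at a spoke) and stays where left.
- pawl (a joint): Angle of the pawl and its lever (rad). 0 = nose at the root of a notch, up to 0.21 riding on a tooth, above 0.25 clear, 1.08 = thrown over on its stop. Its weight holds it: below about 0.65 it falls in, above it falls over and stays. Let fall with the wheel between 0.15 and 0.5 it lies on the sloping back of the tooth, and the wheel can still be pushed on to its hard stop at 0.524.
- pawl_ball (a point): Centre of the red ball (24 mm across) on the pawl's lever, a 10 mm rod, 60 mm from the pivot. In the rotator's frame at x = 37, y = -68, z = 212 mm with the pawl in, and x = 99, y = -68, z = 212 mm with the pawl thrown over: pushing it towards +x lifts the pawl, back towards -x drops it. It needs 1 to 3 N.
- spoke_knob (a point): Centre of the black knob (20 mm across) on the uppermost of the four spokes (10 mm rods at 90 deg) of the star handle, 80 mm from the spindle axis. In the rotator's frame at x = -25, y = -108, z = 188 mm at wheel angle 0, and x = 17, y = -108, z = 190 mm one notch back.
- part: The part just welded: aluminium hub with twelve fins, 114 mm across, 45 mm long, on the faceplate at the rotator's +y end, turning with the wheel. Origin on the spindle axis at y = 53 mm in the rotator's frame. Not to be touched.
- spacer: loose brass spacer ring, 42 mm outside, 24 mm bore, 14 mm high, lying on the rotator's base plate beside the pillow block on its -x side. Origin: centre of its underside.
- stop_block: loose dark steel block 30 x 45 x 22 mm on the rotator's base plate, on its -x side. Origin: centre of its underside.
- wrench: loose steel spanner, 180 mm, lying flat. Origin: centre of its underside.
- screwdriver: loose screwdriver with a yellow handle, 200 mm. Origin: centre of its underside.
- brush: loose wire brush with a wooden handle, 200 mm. Origin: centre of its underside.
- tip_jar: loose clear jar with a black lid, 60 mm across, 75 mm high. Origin: centre of its underside.
- bracket: loose aluminium angle bracket, 60 x 40 mm foot, 50 mm high. Origin: centre of its underside.
- spare_part: loose aluminium hub with twelve fins, 114 mm across, 45 mm high, standing on its end. Origin: centre of its underside.

How it is judged:
On the way, in this order (a step that is already met when the one before it is completed fails the run):
1. the pawl is lifted and thrown over while the wheel has not yet gone back (value of joint pawl above 0.85 rad and value of joint wheel below 0.1 rad), for 0.2 s.
2. the wheel is pushed backward past the tooth with the pawl up (value of joint pawl above 0.85 rad and value of joint wheel above 0.15 rad), for 0.1 s.
3. the pawl is dropped into the next notch (value of joint pawl below 0.18 rad and value of joint wheel between 0.12 and 0.58 rad), for 0.2 s.
At the end, for the whole second after the job is handed in: The wheel stands one notch back, its next tooth against the pawl (wheel angle 0.524 +/- 0.04 rad), the pawl lies in the notch (under 0.05 rad), and both are at rest (value of joint wheel between 0.4836 and 0.5636 rad and value of joint pawl between -0.05 and 0.05 rad and velocity of joint wheel between -0.05 and 0.05 rad/s and velocity of joint pawl between -0.1 and 0.1 rad/s); the robot touches nothing.
It fails at once if the wheel is run back nearly two notches, or clicked forward a notch (value of joint wheel above 0.9 rad or value of joint wheel below -0.4 rad).
It fails at once if the pawl or its lever is pinched or forced (fingers on it with more than 30 N) (contact force between the fingers and pawl above 30 N).
It fails at once if the star handle is pinched or forced (fingers on it with more than 30 N) (contact force between the fingers and wheel above 30 N).
It fails at once if the welded part is touched (contact force between any of the arm, the fingers and part above 1 N).
It fails at once if a loose tool or part is lifted or moved by more than 15 mm (distance of any of spacer, stop_block, wrench, screwdriver, brush, tip_jar, bracket, spare_part from where it was at the start of the episode above 0.015 m).
It also fails if it takes over 64 s, if anything falls off the work surface, if the arm or the gripper's body presses on something with over 40 N, if the wrist force passes 120 N, or if a joint passes its speed limit or range.

## Robot

A 6-joint arm with a two-finger parallel gripper is mounted at the origin on the work surface. World frame = base frame: x ahead of the robot, y to its left, z up, the work surface at z = 0. Lengths are in m, angles in rad, forces in N, time in s.
With the tool pointing down it reaches from about 0.35 to 0.875 m from the base axis. Payload 4.2 kg.
Tool frame: the origin (TCP) lies between the finger pads; the fingertips stand 22 mm ahead of it and the grasp point (between the pads) lies 3 mm ahead of it; z points along the fingers, y is the line along which they close (so a half turn about z gives the same grasp; the last joint's range is limited). The gripper opens to 87 mm and grips with 3 to 60 N. Pads are 19 mm wide; open, the fingers measure 117 mm over their backs; the gripper's body (75 mm by 190 mm) begins 51 mm behind the grasp point.
Start: joints at [-0.971, 0.385, 0.008, 0, -1.194, -0.259], TCP at [0.209, -0.589, 0.245] pointing down, gripper open.
Joint ranges: [-3.14, 3.14], [-1.21, 2.06], [-1.07, 1.41], [-3.16, 2.05], [-2.99, -0.16], [-3.1, 3.1]. Speed limits (rad/s): [2.79, 2.79, 3.14, 3.14, 3.14, 3.14].

## Interface

Orientations are given as a 3x3 rotation matrix whose columns are the frame's x, y, z axes.
In Python, from cell import env, cams, sign_off, finder gives the robot as it stands.
- The arm moves only by the tool arm_command, never from a script. Its argument "deltas" is text: rows parted by semicolons, each of 7 numbers parted by spaces: the turn, a rotation vector about the tool's x, y, z normalised to -1 to 1, where 1 is 180 degrees, then the shift along the tool's x, y, z normalised to -1 to 1, where 1 is 0.15 m, then the opening, from 0 (shut) to 1 (fully open). A call has 1 to 20 rows; each row is the pose to reach, as a shift and turn from the pose commanded when the call began, along the tool's axes at that moment, turning the shorter way round; what a row does not reach only later rows make up. A row lasts 1/10 s, in which the tool goes at most 50 mm and 8.59 degrees, less where a joint would pass 70% of its speed; a pose out of reach is approached as far as the arm can. A call with a number of a shift or a turn outside -1 to 1 is refused whole. A call with a gripper value outside its range is refused whole. The fingers move at their own pace and stop on an object; "force" is the grip in N (left out, the last holds). Time passes only in rows, so rows that repeat a pose let the fingers close. It gives the time, the measured TCP pose, the force, the opening and the grip force at its end, in the units of the state.
- env.observe(): the state, without advancing time (a new reading comes with each control period).
- cams.capture(name): name is "scene" or "top" or "wrist"; returns (picture, depth): 384x512x3 uint8, red, green, blue; 384x512 float32, m along the optical axis (not along the pixel's ray), 0 where there is no reading.
- cams.camera_info(name): a dict with "fx", "fy", "cx", "cy" (pixels), "rvec" (rotation vector, rad) and "tvec" (3), from world to camera coordinates, as OpenCV has them; the wrist camera has in their place "tool_from_camera" (4x4, takes a point from camera to tool coordinates, whose origin is the TCP and whose axes are the flange's). Camera axes: x right, y down, z forward; pixel columns grow to the right and rows downward; lengths in m; the calibration is good to about 2 mm. A picture is of the moment at which its call begins: read the wrist's pose just before it. camera_info takes no time and is no camera call.
- sign_off(): hands the job in; it is judged then, once.
Trained networks look in the newest picture that a camera, given by its name, has taken for a name from the list of things; names that differ only in an ending like _2 or _b are one class to them, and where a whole thing is asked for, a point or a joint stands for the part that bears it (a point fixed in the world has none). Each returns a list of dicts, best first, with "confidence" (0 to 1); they miss things now and then, are a little off and sometimes report something else, mostly with a low value. They report only what shows in the picture. A call takes as long as a camera call.
- finder.search_frame(camera, label): "position" ([row, column] in pixels, amid what is visible of it).
- finder.tip_of(camera, label): "position" ([row, column] in pixels: a listed point, or the origin of a listed thing).
The state is a dict: "time_s": time; "joint_pos": joint angles; "qvel": joint speeds; "effort": joint torques, N m; "tool_pos": TCP position; "eef_rot": TCP orientation; "ft_force": force on the tool from outside, world axes, zero at the start; "torque": the same for the moment, N m; "opening": opening from 0.0 (shut) to 1.0 (fully open); "grip_force": force on a finger pad.
Only numpy, scipy, OpenCV 4.12 (cv2) and the standard library are available. Lean on these libraries where they do the work, as an engineer would, in place of code of your own. Each camera call takes 0.05 s, during which the arm holds its last target. There are 200 camera calls.

## Working session

There is one attempt and no reset: what is moved stays moved. The work goes in short steps, Python scripts to look and compute and a tool call to move; the robot and the scene stay as the last step left them, time stands still between calls to the robot, and variables do not carry over. Pictures are saved under pics/ and viewed, at most 10 in all, crops included, and the job is handed in when it is done.

Besides the shell and the picture viewer there is one more tool, called after "Call:" by a JSON object that holds its "api" and its "payload", one argument or row to a line. arm_command: Moves the arm, as the interface text tells. Its arguments: {"type":"object","properties":{"deltas":{"type":"string"},"force":{"type":"number"}},"required":["deltas"]}

```bash
mkdir -p pics; cat > h.py <<'E'
import numpy as np, cv2
from cell import env, cams, sign_off, finder
def cam(n):
    i=cams.camera_info(n); K=np.array([[i['fx'],0,i['cx']],[0,i['fy'],i['cy']],[0,0,1]])
    return K,i
def T(n):
    K,i=cam(n)
    R=cv2.Rodrigues(np.array(i['rvec'],float))[0]; return K,R,np.array(i['tvec'],float).ravel()
def pix2w(n,r,c,d):
    K,R,t=T(n); p=np.linalg.inv(K)@[c,r,1]*d; return R.T@(p-t)
def ray(n,r,c):
    K,R,t=T(n); return -R.T@t, R.T@(np.linalg.inv(K)@[c,r,1])
def proj(n,P):
    K,R,t=T(n); q=K@(R@np.asarray(P)+t); return q[1]/q[2],q[0]/q[2]
def dep(D,r,c,k=2):
    r,c=int(round(r)),int(round(c)); w=D[max(0,r-k):r+k+1,max(0,c-k):c+k+1]; w=w[w>0]; return np.median(w) if w.size else 0
E
python3 - <<'E'
from h import *
for n in("scene","top"):
    im,D=cams.capture(n); cv2.imwrite(f"pics/{n}0.png",im[...,::-1]); np.save(f"{n}0.npy",D)
    for l in("rotator","spindle","pawl_pivot","pawl_nose","pawl_ball","spoke_knob","part"):
        for f in (finder.tip_of,):
            try:
                for o in f(n,l)[:2]:
                    r,c=o['position']; d=dep(D,r,c); print(n,l,round(o['confidence'],2),np.round([r,c],1),np.round(pix2w(n,r,c,d),4))
            except Exception as e: print(n,l,e)
s=env.observe(); print(s['time_s'],s['tool_pos'],s['eef_rot'],s['opening'])
for n in("scene","top"):
    K,R,t=T(n); print(n,-R.T@t,K[0,0])
E
```

```text
scene rotator 0.76 [209.6 247. ] [ 0.5382 -0.03    0.0552]
scene rotator 0.22 [170.8 171.3] [ 0.4672 -0.418   0.0052]
scene spindle 0.64 [191.3 236.8] [ 0.5325 -0.0725  0.1512]
scene pawl_pivot 0.75 [198.6 220.1] [ 0.599  -0.1059  0.1773]
scene pawl_pivot 0.42 [214.  359.7] [0.3766 0.375  0.0463]
scene pawl_nose 0.76 [188.2 232.9] [ 0.549  -0.0787  0.1913]
scene pawl_ball 0.46 [181.5 221. ] [ 0.56   -0.1178  0.2254]
scene part 0.58 [193.7 256.4] [ 5.182e-01 -5.000e-04  1.597e-01]
top rotator 0.82 [201.2 258.5] [ 0.4833 -0.0436  0.1507]
top rotator 0.6 [170.5 391. ] [ 0.6029 -0.508   0.0179]
top spindle 0.76 [195.4 270.2] [ 0.5021 -0.0799  0.1401]
top pawl_pivot 0.84 [169.  281.8] [ 0.5726 -0.1114  0.1905]
top pawl_nose 0.49 [183.6 270.9] [ 0.53   -0.0788  0.187 ]
top pawl_ball 0.63 [170.9 284.4] [ 0.5583 -0.1139  0.2303]
top spoke_knob 0.82 [195.  303.8] [ 0.4934 -0.1712  0.2027]
top spoke_knob 0.19 [199.6 240.7] [0.4884 0.0096 0.152 ]
top part 0.94 [197.4 242.4] [0.4945 0.0045 0.1557]
top part 0.28 [215.3 369.7] [ 0.4504 -0.4281  0.0062]
0.8 [ 0.20892489 -0.58902635  0.24459431] [[-9.42493375e-01 -3.34224823e-01  7.72189143e-05]
 [-3.34224826e-01  9.42493376e-01 -4.20298611e-05]
 [-5.87308924e-05 -6.54213438e-05 -9.99999996e-01]] 1.001886897485143
scene [1.17900694 0.26896582 1.28540116] 367.0570709422125
top [0.3437041  0.01017431 1.23342305] 365.1697435983673
```

```bash
python3 - <<'E'
from h import *
im=cv2.imread("pics/top0.png"); c=im[110:270,190:400]; cv2.imwrite("pics/topc.png",cv2.resize(c,None,fx=3.7,fy=3.7,interpolation=cv2.INTER_CUBIC))
im=cv2.imread("pics/scene0.png"); c=im[120:270,140:340]; cv2.imwrite("pics/scenec.png",cv2.resize(c,None,fx=3.9,fy=3.9,interpolation=cv2.INTER_CUBIC))
E
```

```text
(no output)
```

View pics/topc.png

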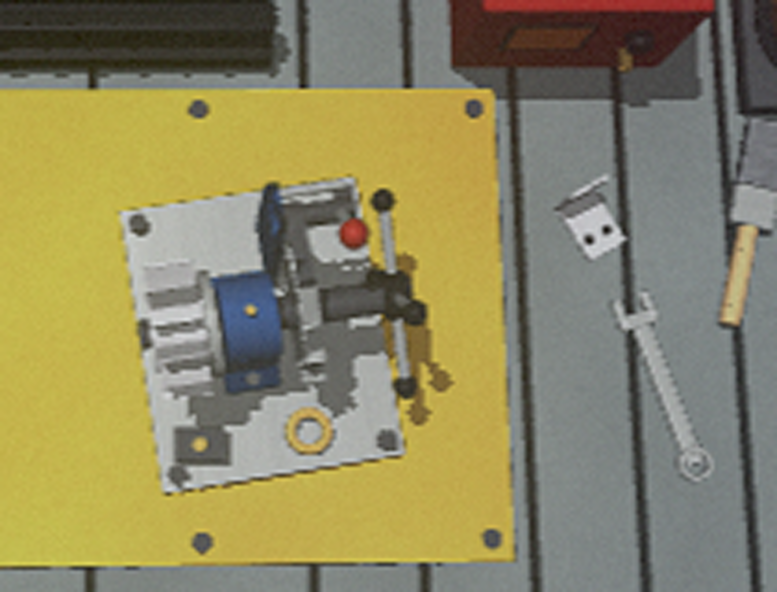

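View pics/scenec.png

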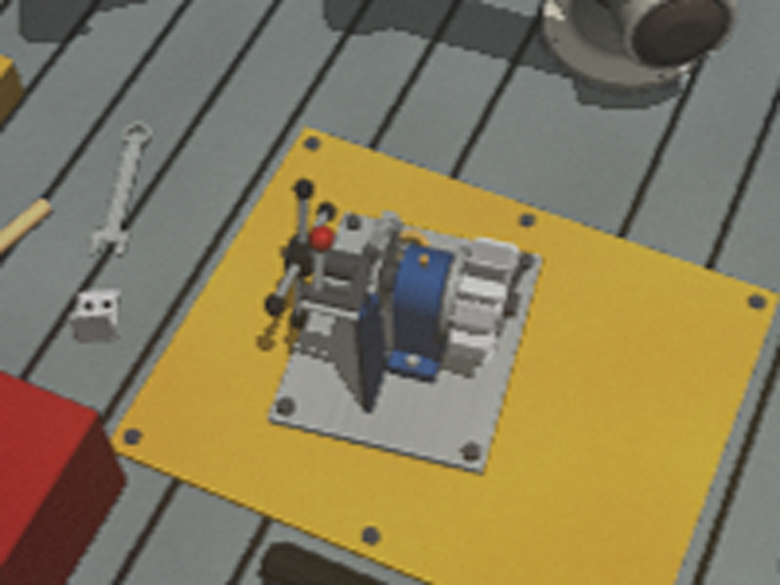

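The top view shows the base plate yawed about 10°, with corners near crop (122,212), (355,178), (403,455) and (165,492). The red ball is at (353,234), the upper knob near (413,312) and the side knobs at (383,200) and (404,386). The scene view agrees, with the ball at (321,238). Next I fit the rotator pose from these.

```bash
cat > fit.py <<'E'
from h import *
from scipy.optimize import least_squares
def W(p,q): 
    c,s=np.cos(p[2]),np.sin(p[2]); x,y,z=np.array(q)/1000
    return np.array([p[0]+c*x-s*y,p[1]+s*x+c*y,z+.010])
def ballpix(n,im):  # im rgb
    a=im.astype(int); m=((a[...,0]>120)&(a[...,1]<70)&(a[...,2]<70)).astype(np.uint8)
    k,_,st,ce=cv2.connectedComponentsWithStats(m)
    return [(ce[i][::-1],st[i][4]) for i in range(1,k) if 8<st[i][4]<150]
E
python3 - <<'E'
from fit import *
obs=[]
ct=lambda x,y:(110+(y+.5)/3.7-.5,190+(x+.5)/3.7-.5); cs=lambda x,y:(120+(y+.5)/3.9-.5,140+(x+.5)/3.9-.5)
for q,u in [((130,110,12),(122,212)),((130,-110,12),(355,178)),((-130,-110,12),(403,455)),((-130,110,12),(165,492))]: obs.append(("top",q,ct(*u)))
for q,u in [((130,-110,12),(270,422)),((130,110,12),(484,472)),((-130,110,12),(541,258))]: obs.append(("scene",q,cs(*u)))
for n in("top","scene"):
    im=cv2.imread(f"pics/{n}0.png")[...,::-1]; b=ballpix(n,im); print(n,b)
    best=min(b,key=lambda t:np.linalg.norm(t[0]-np.array(ct(353,234) if n=="top" else cs(321,238))))
    obs.append((n,(37,-68,212),tuple(best[0])))
f=lambda p:np.concatenate([np.subtract(proj(n,W(p,q)),u) for n,q,u in obs])
s=least_squares(f,[.5,-.05,.17],loss='soft_l1'); p=s.x; print(p,np.degrees(p[2])); print(np.round(f(p).reshape(-1,2),1))
np.save("pose.npy",p)
# wheel angle from knobs
def kn(w,i): a=w-np.arctan2(25,76)+i*np.pi/2; return (80*np.sin(a),-108,112+80*np.cos(a))
ks=[("top",0,ct(413,312)),("top",1,ct(383,200)),("top",3,ct(404,386)),("scene",0,cs(303,188)),("scene",1,cs(274,305)),("scene",3,cs(326,210))]
for w in(-.08,-.04,0): print(w,[np.round(np.subtract(proj(n,W(p,kn(w,i))),u),1).tolist() for n,i,u in ks])
for nme,q in dict(ball=(37,-68,212),ballover=(99,-68,212),knob0=(-25,-108,188),pivot=(68,-68,160)).items(): print(nme,W(p,q).round(4), np.hypot(*W(p,q)[:2]).round(3))
print(cams.camera_info("wrist"))
E
```

```text
top [(array([172.14705882, 285.11764706]), np.int32(34)), (array([222.31067961, 444.24271845]), np.int32(103))]
scene [(array([134.58139535, 128.74418605]), np.int32(43)), (array([180., 222.]), np.int32(21))]
[ 0.50715005 -0.05517986  0.14953386] 8.567658904566633
[[-0.4 -0.9]
 [-0.9 -0.1]
 [-0.3  0.7]
 [ 0.5 -0.7]
 [-0.8 -1. ]
 [-0.1 -0.5]
 [-0.6  0.2]
 [ 0.9  0. ]
 [ 0.8  0.1]]
-0.08 [[1.7, 0.6], [0.3, 0.1], [-0.3, -0.0], [-0.1, 0.4], [-0.6, -0.1], [1.6, -0.1]]
-0.04 [[0.6, 0.4], [0.2, -0.1], [0.0, 0.2], [0.3, 0.1], [0.1, -0.1], [0.9, -0.1]]
0 [[-0.5, 0.3], [0.1, -0.3], [0.2, 0.4], [0.8, -0.1], [0.8, -0.1], [0.2, -0.1]]
ball [ 0.5539 -0.1169  0.222 ] 0.566
ballover [ 0.6152 -0.1077  0.222 ] 0.625
knob0 [ 0.4985 -0.1657  0.198 ] 0.525
pivot [ 0.5845 -0.1123  0.17  ] 0.595
{'fx': 279.9422202110279, 'fy': 279.9422202110279, 'cx': 256.1353910898029, 'cy': 190.64678557293178, 'tool_from_camera': array([[ 3.44868223e-05, -9.63192398e-01, -2.68812954e-01,
         7.40435282e-02],
       [ 9.99999833e-01,  1.88383304e-04, -5.46709328e-04,
        -1.38076229e-05],
       [ 5.77226141e-04, -2.68812890e-01,  9.63192243e-01,
        -1.40849084e-01],
       [ 0.00000000e+00,  0.00000000e+00,  0.00000000e+00,
         1.00000000e+00]])}
```

```bash
cat > go.py <<'E'
# python3 go.py x y z(mm, rotator frame, of the fingertip centre) -> tool-frame shift (units) and turn
import sys
from fit import *
from scipy.spatial.transform import Rotation as Ro
p=np.load("pose.npy")
s=env.observe(); R=np.array(s['eef_rot']); t=np.array(s['tool_pos'])
tip=t+.022*R[:,2]; c,sn=np.cos(p[2]),np.sin(p[2])
A=np.array([[c,-sn,0],[sn,c,0],[0,0,1]])
print("t",round(s['time_s'],2),"tip in rotator mm",((A.T@(tip-[p[0],p[1],.01]))*1000).round(1),"F rot",(A.T@s['ft_force']).round(2),"open",round(s['opening'],3))
if len(sys.argv)>3:
    g=W(p,[float(v) for v in sys.argv[1:4]]); Rg=np.column_stack([-A[:,0],A[:,1],[0,0,-1]])
    tg=g-.022*Rg[:,2]
    print("shift",(R.T@(tg-t)/.15).round(3),"turn",(Ro.from_matrix(R.T@Rg).as_rotvec()/np.pi).round(4))
E
python3 go.py -15 -68 270
python3 - <<'E'
from h import *
D=np.load("top0.npy")
# highest things near the route
rr,cc=np.mgrid[60:384:2,100:512:2]; 
P=np.array([pix2w("top",r,c,D[r,c]) for r,c in zip(rr.ravel(),cc.ravel()) if D[r,c]>0])
for x0 in np.arange(.1,.9,.1):
    print(round(x0,1),[round(float(P[m][:,2].max()),2) if (m:=(P[:,0]>=x0)&(P[:,0]<x0+.1)&(P[:,1]>=y0)&(P[:,1]<y0+.1)).any() else None for y0 in np.arange(-.7,.2,.1)])
E
```

```text
t 0.8 tip in rotator mm [-374.4 -483.5  212.6] F rot [ 0.25 -0.27 -0.23] open 1.002
shift [-2.879  2.264 -0.383] turn [-0.      0.      0.0609]Traceback (most recent call last):
  File "<stdin>", line 5, in <module>
  File "h.py", line 10, in pix2w
    K,R,t=T(n); p=np.linalg.inv(K)@[c,r,1]*d; return R.T@(p-t)
          ~^^^
  File "h.py", line 7, in T
    K,i=cam(n)
        ~~~^^^
  File "h.py", line 4, in cam
    i=cams.camera_info(n); K=np.array([[i['fx'],0,i['cx']],[0,i['fy'],i['cy']],[0,0,1]])
ValueError: time passes only in moves, steps and waits
```

```bash
python3 - <<'E'
from h import *
D=np.load("top0.npy"); K,R,t=T("top")
r,c=np.nonzero(D>0); P=(np.linalg.inv(K)@np.array([c,r,np.ones_like(r)])*D[r,c]).T; P=(P-t)@R
for x0 in np.arange(.1,.9,.1):
    print(round(x0,1),[round(float(P[m][:,2].max()),2) if (m:=(P[:,0]>=x0)&(P[:,0]<x0+.1)&(P[:,1]>=y0)&(P[:,1]<y0+.1)).any() else None for y0 in np.arange(-.7,.2,.1)])
E
```

```text
0.1 [0.0, 0.45, 0.01, 0.68, 0.71, 0.74, 0.73, 0.47, 0.22]
0.2 [0.38, 0.53, 0.62, 0.68, 0.69, 0.74, 0.74, 0.01, 0.01]
0.3 [0.07, 0.55, 0.61, 0.6, 0.02, 0.03, 0.05, 0.05, 0.02]
0.4 [0.09, 0.52, 0.56, 0.01, 0.02, 0.21, 0.18, 0.18, 0.02]
0.5 [0.18, 0.03, 0.03, 0.01, 0.02, 0.24, 0.19, 0.18, 0.02]
0.6 [0.18, 0.03, 0.02, 0.05, 0.02, 0.19, 0.19, 0.03, 0.02]
0.7 [0.13, 0.13, 0.16, 0.16, 0.16, 0.02, 0.06, 0.07, 0.06]
0.8 [0.13, 0.13, 0.16, 0.16, 0.16, 0.01, 0.06, 0.07, 0.07]
```

Call:
{"api": "arm_command", "payload": {
  "deltas": "0 0 0.02 -0.2 0.2 -0.2 0; 0 0 0.04 -0.4 0.4 -0.38 0; 0 0 0.061 -0.6 0.6 -0.38 0; 0 0 0.061 -0.8 0.8 -0.38 0; 0 0 0.061 -0.95 0.95 -0.38 0; 0 0 0.061 -0.95 0.95 -0.38 0",
  "force": 20
}}

```text
time_s: 1.4
tool_pos: [0.2966, -0.4045, 0.3024]
eef_rot: [[-0.988, -0.153, 0.002], [-0.153, 0.988, -0.0], [-0.002, -0.001, -1.0]]
ft_force: [0.2, 0.1, 0.7]
opening: 0.538
grip_force: 0.0
```

```bash
python3 go.py -15 -68 270
```

```text
t 1.4 tip in rotator mm [-260.2 -314.1  270.4] F rot [0.26 0.06 0.73] open 0.538
shift [-1.641  1.634  0.004] turn [-0.0002  0.0005  0.0012]
```

Call:
{"api": "arm_command", "payload": {
  "deltas": "0 0 0 -0.2 0.2 0 0; 0 0 0 -0.4 0.4 0 0; 0 0 0 -0.6 0.6 0 0; 0 0 0 -0.8 0.8 0 0; 0 0 0 -0.8 0.8 0 0"
}}

```text
time_s: 1.9
tool_pos: [0.3987, -0.2683, 0.3017]
eef_rot: [[-0.988, -0.154, 0.001], [-0.154, 0.988, 0.0], [-0.001, -0.0, -1.0]]
ft_force: [-0.2, -0.9, -0.1]
opening: 0.078
grip_force: 0.0
```

Call:
{"api": "arm_command", "payload": {
  "deltas": "0 0 0 -0.2 0.2 0 0; 0 0 0 -0.4 0.4 0 0; 0 0 0 -0.6 0.6 0 0; 0 0 0 -0.75 0.75 0 0; 0 0 0 -0.75 0.75 0 0; 0 0 0 -0.75 0.75 0 0; 0 0 0 -0.75 0.75 0 0"
}}

```text
time_s: 2.6
tool_pos: [0.4905, -0.1436, 0.3015]
eef_rot: [[-0.989, -0.147, -0.0], [-0.147, 0.989, -0.0], [0.0, -0.0, -1.0]]
ft_force: [-0.4, -0.0, -0.8]
opening: 0.005
grip_force: 0.0
```

```bash
python3 go.py -5 -68 198; python3 - <<'E'
from fit import *
p=np.load("pose.npy")
s=env.observe(); im,D=cams.capture("wrist"); i=cams.camera_info("wrist")
cv2.imwrite("pics/w1.png",im[...,::-1])
M=np.array(i['tool_from_camera']); R=np.array(s['eef_rot']); t=np.array(s['tool_pos'])
def wp(P):
    q=M[:3,:3].T@(R.T@(np.asarray(P)-t)-M[:3,3]); return np.array([i['fy']*q[1]/q[2]+i['cy'],i['fx']*q[0]/q[2]+i['cx']]).round(0)
for n,q in dict(ball=(37,-68,212),knob=(-25,-108,188),pivot=(68,-68,160),tip=None).items():
    print(n, wp(W(p,q)) if q else wp(t+.022*R[:,2]))
print(ballpix("w",im), [(c,n) for c,n in ballpix("w",im)])
a=im.astype(int); m=(a[...,0]>120)&(a[...,1]<70)&(a[...,2]<70); r,c=np.nonzero(m); print(len(r),r.mean(),c.mean())
E
```

```text
t 2.6 tip in rotator mm [-29.6 -84.9 269.5] F rot [-0.36  0.   -0.75] open 0.005
shift [-0.164  0.113  0.476] turn [-0.     -0.0001 -0.0005]
ball [276. 275.]
knob [202. 231.]
pivot [274. 272.]
tip [234. 256.]
[] []
0 nan nan<stdin>:11: RuntimeWarning: Mean of empty slice.
  ret = ret.dtype.type(ret / rcount)
```

View pics/w1.png

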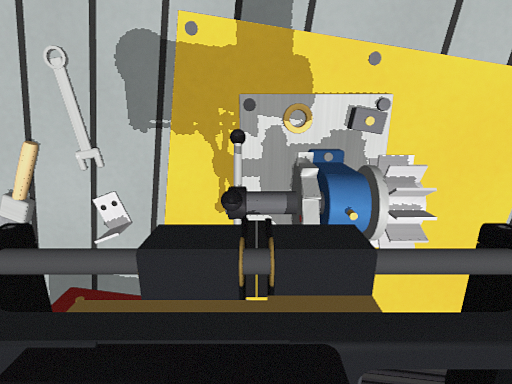

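The wrist view shows the closed fingertips at about (234,256). The upper knob is at (200,234), against (202,231) predicted, so the pose is confirmed. Next I go down beside the ball and push.

Call:
{"api": "arm_command", "payload": {
  "deltas": "0 0 0 -0.08 0.055 0 0; 0 0 0 -0.164 0.113 0 0; 0 0 0 -0.164 0.113 0.16 0; 0 0 0 -0.164 0.113 0.32 0; 0 0 0 -0.164 0.113 0.476 0; 0 0 0 -0.164 0.113 0.476 0; 0 0 0 -0.164 0.113 0.476 0"
}}

```text
time_s: 3.35
tool_pos: [0.5135, -0.1221, 0.2306]
eef_rot: [[-0.989, -0.149, 0.0], [-0.149, 0.989, -0.001], [0.0, -0.001, -1.0]]
ft_force: [0.0, 0.4, 0.8]
opening: 0.005
grip_force: 0.0
```

Call:
{"api": "arm_command", "payload": {
  "deltas": "0 0 0 -0.03 0 0 0; 0 0 0 -0.06 0 0 0; 0 0 0 -0.09 0 0 0; 0 0 0 -0.12 0 0 0; 0 0 0 -0.15 0 0 0; 0 0 0 -0.18 0 0 0; 0 0 0 -0.2 0 0 0; 0 0 0 -0.2 0 0 0"
}}

```text
time_s: 4.15
tool_pos: [0.543, -0.1178, 0.2301]
eef_rot: [[-0.989, -0.149, 0.001], [-0.149, 0.989, -0.0], [-0.001, -0.0, -1.0]]
ft_force: [-1.1, -1.3, 0.4]
opening: 0.001
grip_force: 0.7
```

```bash
python3 go.py 68 -68 198
```

```text
t 4.15 tip in rotator mm [ 26.1 -67.3 198.1] F rot [-1.23 -1.09  0.44] open 0.001
shift [-0.279 -0.005  0.001] turn [-0.0001  0.0002 -0.0001]
```

Call:
{"api": "arm_command", "payload": {
  "deltas": "0 0 0 -0.03 0 0 0; 0 0 0 -0.06 0 0 0; 0 0 0 -0.09 0 0 0; 0 0 0 -0.12 0 0 0; 0 0 0 -0.15 0 0 0; 0 0 0 -0.18 0 0 0; 0 0 0 -0.21 0 0 0; 0 0 0 -0.24 0 0 0; 0 0 0 -0.27 0 0 0; 0 0 0 -0.27 0 0 0; 0 0 0 -0.27 0 0 0"
}}

```text
time_s: 5.25
tool_pos: [0.5825, -0.1117, 0.23]
eef_rot: [[-0.989, -0.149, -0.0], [-0.149, 0.989, 0.0], [0.0, 0.0, -1.0]]
ft_force: [0.0, 0.2, -1.2]
opening: 0.008
grip_force: 0.0
```

```bash
python3 go.py; python3 - <<'E'
from fit import *
p=np.load("pose.npy")
for n in("top","scene"):
    im,D=cams.capture(n); cv2.imwrite(f"pics/{n}1.png",im[...,::-1]); print(n,ballpix(n,im),np.round(proj(n,W(p,(37,-68,212))),1),np.round(proj(n,W(p,(99,-68,212))),1))
E
```

```text
t 5.25 tip in rotator mm [ 66.1 -67.1 198. ] F rot [ 0.07  0.16 -1.19] open 0.008
top [(array([222.2745098 , 444.19607843]), np.int32(102))] [173.1 285.1] [152.1 281.3]
scene [(array([134.58139535, 128.74418605]), np.int32(43)), (array([194.2173913 , 216.91304348]), np.int32(23))] [180.8 222.1] [195.3 216.6]
```

Call:
{"api": "arm_command", "payload": {
  "deltas": "0 0 0 0.1 0 0 0; 0 0 0 0.2 0 -0.1 0; 0 0 0 0.35 -0.05 -0.28 0; 0 0 0 0.55 -0.15 -0.28 0; 0 0 0 0.75 -0.26 -0.28 0; 0 0 0 0.9 -0.26 -0.28 0; 0 0 0 0.9 -0.26 -0.28 0; 0 0 0 0.9 -0.26 -0.1 0; 0 0 0 0.9 -0.26 0.12 0; 0 0 0 0.9 -0.26 0.12 0; 0 0 0 0.9 -0.26 0.12 0"
}}

```text
time_s: 6.45
tool_pos: [0.4555, -0.1705, 0.2126]
eef_rot: [[-0.989, -0.149, -0.0], [-0.149, 0.989, -0.001], [0.001, -0.001, -1.0]]
ft_force: [-0.0, 0.3, 0.8]
opening: 0.004
grip_force: 0.0
```

```bash
python3 go.py -14 -107 179
```

```text
t 6.45 tip in rotator mm [ -68.3 -106.3  180.6] F rot [-0.01  0.27  0.83] open 0.004
shift [-0.362 -0.005  0.011] turn [-0.0003 -0.0002  0.0002]
```

Call:
{"api": "arm_command", "payload": {
  "deltas": "0 0 0 -0.03 0 0.01 0; 0 0 0 -0.06 0 0.01 0; 0 0 0 -0.09 0 0.01 0; 0 0 0 -0.12 0 0.01 0; 0 0 0 -0.15 0 0.01 0; 0 0 0 -0.18 0 0.01 0; 0 0 0 -0.21 0 0.01 0; 0 0 0 -0.23 0 0.01 0"
}}

```text
time_s: 7.25
tool_pos: [0.4875, -0.1661, 0.2111]
eef_rot: [[-0.989, -0.148, -0.004], [-0.148, 0.989, -0.002], [0.005, -0.001, -1.0]]
ft_force: [-4.6, -2.8, 5.0]
opening: 0.004
grip_force: 2.9
```

Call:
{"api": "arm_command", "payload": {
  "deltas": "0 0 0 -0.02 0 0 0; 0 0 0 -0.04 0 0 0; 0 0 0 -0.06 0 0 0; 0 0 0 -0.08 0 0 0; 0 0 0 -0.1 0 0 0; 0 0 0 -0.115 0 0 0; 0 0 0 -0.115 0 0 0; 0 0 0 -0.115 0 0 0"
}}

```text
time_s: 8.05
tool_pos: [0.5064, -0.1628, 0.2106]
eef_rot: [[-0.989, -0.149, 0.001], [-0.149, 0.989, -0.0], [-0.001, -0.0, -1.0]]
ft_force: [-1.6, -2.4, 2.2]
opening: 0.003
grip_force: 1.6
```

```bash
python3 go.py
```

```text
t 8.05 tip in rotator mm [ -16.8 -106.3  178.6] F rot [-1.99 -2.11  2.19] open 0.003
```

Call:
{"api": "arm_command", "payload": {
  "deltas": "0 0 0 0.08 0 0 0; 0 0 0 0.15 0 0 0; 0 0 0 0.15 0 -0.2 0; 0 0 0 0.15 0.1 -0.4 0; 0 0 0 0 0.25 -0.47 0; 0 0 0 -0.2 0.25 -0.47 0; 0 0 0 -0.4 0.25 -0.47 0; 0 0 0 -0.4 0.25 -0.47 0; 0 0 0 -0.4 0.25 -0.47 0"
}}

```text
time_s: 8.95
tool_pos: [0.5592, -0.1162, 0.2803]
eef_rot: [[-0.989, -0.149, -0.001], [-0.149, 0.989, 0.001], [0.001, 0.001, -1.0]]
ft_force: [0.1, 0.4, 0.1]
opening: 0.002
grip_force: 0.0
```

```bash
python3 go.py 150 -68 245; python3 - <<'E'
from fit import *
p=np.load("pose.npy")
im,D=cams.capture("scene"); cv2.imwrite("pics/scene2.png",im[...,::-1]); print(ballpix("s",im))
def kn(w,i): a=w-np.arctan2(25,76)+i*np.pi/2; return (80*np.sin(a),-108,112+80*np.cos(a))
for w in(0,.2,.3,.4,.5): print(w,[(np.array(proj("scene",W(p,kn(w,i))))-[140,180]).round(1).tolist() for i in(0,1,3)])
cv2.imwrite("pics/s2c.png",cv2.resize(im[140:240,180:280,::-1],None,fx=6,fy=6,interpolation=cv2.INTER_CUBIC))
E
```

```text
t 8.95 tip in rotator mm [ 42.4 -68.1 248.3] F rot [0.11 0.4  0.08] open 0.002
shift [-0.717  0.001  0.021] turn [ 0.0003 -0.0004 -0.    ]
[(array([134.58139535, 128.74418605]), np.int32(43)), (array([194.18181818, 216.72727273]), np.int32(22))]
0 [[28.6, 37.2], [58.6, 29.7], [33.7, 43.2]]
0.2 [[31.4, 35.8], [61.6, 29.8], [30.7, 43.2]]
0.3 [[33.1, 35.1], [62.9, 30.0], [29.4, 43.1]]
0.4 [[34.9, 34.4], [63.9, 30.2], [28.3, 42.9]]
0.5 [[36.8, 33.8], [64.8, 30.5], [27.3, 42.7]]
```

View pics/s2c.png

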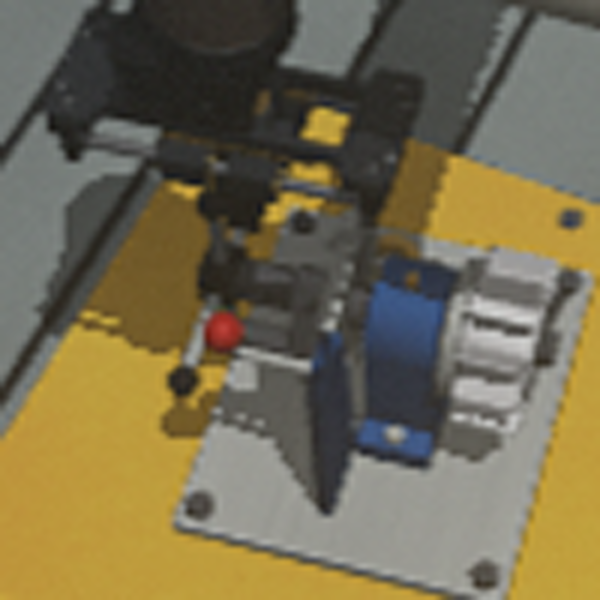

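The scene shows the ball thrown over at crop (223,331) and the side knob at (182,380), so the wheel is at about 0.37 rad. Now I go beyond the ball and push it back.

Call:
{"api": "arm_command", "payload": {
  "deltas": "0 0 0 -0.2 0 0 0; 0 0 0 -0.4 0 0 0; 0 0 0 -0.6 0 0 0; 0 0 0 -0.717 0 0 0; 0 0 0 -0.717 0 0 0; 0 0 0 -0.717 0 0.15 0; 0 0 0 -0.717 0 0.33 0; 0 0 0 -0.717 0 0.33 0; 0 0 0 -0.717 0 0.33 0"
}}

```text
time_s: 9.9
tool_pos: [0.6652, -0.1012, 0.2325]
eef_rot: [[-0.989, -0.149, -0.0], [-0.149, 0.989, -0.001], [0.0, -0.001, -1.0]]
ft_force: [-0.2, 0.6, 0.1]
opening: 0.011
grip_force: 0.0
```

```bash
python3 go.py 74 -68 198
```

```text
t 9.9 tip in rotator mm [149.4 -69.  200.5] F rot [-0.14  0.67  0.14] open 0.011
shift [0.503 0.007 0.017] turn [-0.0002 -0.0001 -0.0001]
```

Call:
{"api": "arm_command", "payload": {
  "deltas": "0 0 0 0.05 0 0 0; 0 0 0 0.1 0 0 0; 0 0 0 0.14 0 0 0; 0 0 0 0.17 0 0 0; 0 0 0 0.2 0 0 0; 0 0 0 0.23 0 0 0; 0 0 0 0.26 0 0 0; 0 0 0 0.29 0 0 0; 0 0 0 0.32 0 0 0; 0 0 0 0.35 0 0 0; 0 0 0 0.38 0 0 0; 0 0 0 0.41 0 0 0; 0 0 0 0.44 0 0 0; 0 0 0 0.47 0 0 0; 0 0 0 0.47 0 0 0; 0 0 0 0.47 0 0 0"
}}

```text
time_s: 11.5
tool_pos: [0.5963, -0.1112, 0.2317]
eef_rot: [[-0.989, -0.149, 0.0], [-0.149, 0.989, -0.0], [-0.0, -0.0, -1.0]]
ft_force: [0.1, -0.2, 0.3]
opening: 0.004
grip_force: 0.0
```

```bash
python3 go.py; python3 - <<'E'
from fit import *
im,D=cams.capture("scene"); print(ballpix("s",im))
im,D=cams.capture("top"); print(ballpix("t",im))
E
```

```text
t 11.5 tip in rotator mm [ 79.8 -68.7 199.7] F rot [ 0.06 -0.19  0.31] open 0.004
[(array([134.58139535, 128.74418605]), np.int32(43))]
[(array([222.2745098 , 444.19607843]), np.int32(102))]
```

Call:
{"api": "arm_command", "payload": {
  "deltas": "0 0 0 -0.1 0 0 0; 0 0 0 -0.15 0 -0.1 0; 0 0 0 -0.15 0 -0.3 0; 0 0 0 -0.05 -0.05 -0.35 0; 0 0 0 0.2 -0.2 -0.35 0; 0 0 0 0.45 -0.26 -0.35 0; 0 0 0 0.7 -0.26 -0.35 0; 0 0 0 0.95 -0.26 -0.35 0; 0 0 0 0.95 -0.26 -0.35 0; 0 0 0 0.95 -0.26 -0.35 0"
}}

```text
time_s: 12.6
tool_pos: [0.4605, -0.1712, 0.2846]
eef_rot: [[-0.989, -0.148, 0.001], [-0.148, 0.989, -0.0], [-0.001, -0.0, -1.0]]
ft_force: [0.7, -0.3, 0.2]
opening: 0.003
grip_force: 0.0
```

```bash
python3 go.py -50 -107 179; python3 - <<'E'
from fit import *
im,D=cams.capture("scene"); print(ballpix("s",im)); cv2.imwrite("pics/s3c.png",cv2.resize(im[140:240,180:280,::-1],None,fx=6,fy=6,interpolation=cv2.INTER_CUBIC))
im,D=cams.capture("top"); print(ballpix("t",im))
E
```

```text
t 12.6 tip in rotator mm [ -63.4 -107.8  252.6] F rot [ 0.67 -0.39  0.21] open 0.003
shift [-0.089  0.006  0.491] turn [-0.0001  0.0004 -0.0003]
[(array([134.52272727, 128.81818182]), np.int32(44)), (array([180.09090909, 221.90909091]), np.int32(22))]
[(array([222.2745098 , 444.19607843]), np.int32(102))]
```

View pics/s3c.png

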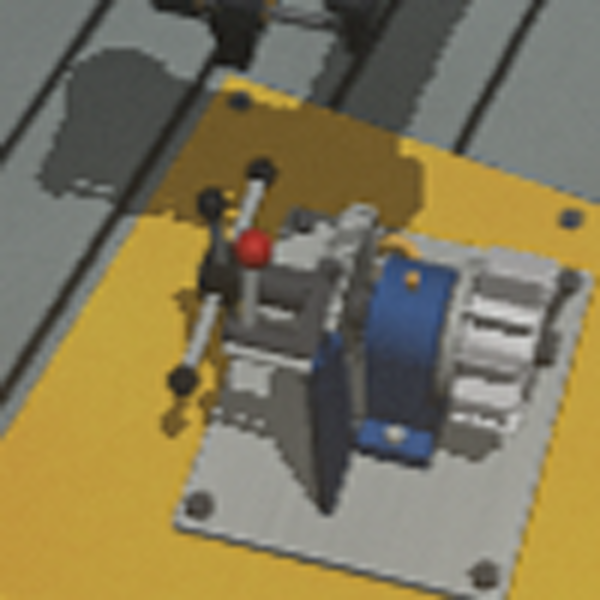

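The ball is back at crop (253,248), its starting pixel, so the pawl is in. The top knob at (211,203) puts the wheel at about 0.37. Now I push the knob on to the stop.

Call:
{"api": "arm_command", "payload": {
  "deltas": "0 0 0 -0.09 0.006 0.15 0; 0 0 0 -0.09 0.006 0.33 0; 0 0 0 -0.09 0.006 0.49 0; 0 0 0 -0.09 0.006 0.49 0; 0 0 0 -0.15 0.006 0.49 0; 0 0 0 -0.2 0.006 0.49 0; 0 0 0 -0.25 0.006 0.49 0; 0 0 0 -0.28 0.006 0.49 0; 0 0 0 -0.31 0.006 0.49 0; 0 0 0 -0.31 0.006 0.49 0"
}}

```text
time_s: 13.7
tool_pos: [0.5072, -0.1632, 0.2108]
eef_rot: [[-0.989, -0.149, -0.001], [-0.149, 0.989, -0.0], [0.001, -0.0, -1.0]]
ft_force: [-0.3, 0.0, 0.7]
opening: 0.003
grip_force: 0.5
```

```bash
python3 go.py -4 -107 179
```

```text
t 13.7 tip in rotator mm [ -16.  -106.8  178.8] F rot [-0.25  0.08  0.65] open 0.003
shift [-0.08  -0.001 -0.001] turn [-0.0001 -0.0002 -0.0001]
```

Call:
{"api": "arm_command", "payload": {
  "deltas": "0 0 0 -0.015 0 0 0; 0 0 0 -0.03 0 0 0; 0 0 0 -0.045 0 0 0; 0 0 0 -0.055 0 0 0; 0 0 0 -0.06 0 0 0; 0 0 0 -0.06 0 0 0"
}}

```text
time_s: 14.3
tool_pos: [0.5163, -0.1618, 0.2107]
eef_rot: [[-0.989, -0.149, 0.001], [-0.149, 0.989, -0.0], [-0.0, -0.0, -1.0]]
ft_force: [-2.6, -1.2, 3.7]
opening: 0.008
grip_force: 1.5
```

```bash
python3 go.py -4 -107 179
```

```text
t 14.3 tip in rotator mm [  -6.9 -106.8  178.7] F rot [-2.79 -0.83  3.67] open 0.008
shift [-0.019 -0.001 -0.002] turn [-0.0001  0.0002 -0.0001]
```

Call:
{"api": "arm_command", "payload": {
  "deltas": "0 0 0 -0.006 0 0 0; 0 0 0 -0.012 0 0 0; 0 0 0 -0.012 0 0 0"
}}

```text
time_s: 14.6
tool_pos: [0.5179, -0.1616, 0.2107]
eef_rot: [[-0.989, -0.149, 0.0], [-0.149, 0.989, -0.0], [-0.0, -0.0, -1.0]]
ft_force: [-2.6, -2.1, 2.8]
opening: 0.008
grip_force: 1.6
```

Call:
{"api": "arm_command", "payload": {
  "deltas": "0 0 0 -0.006 0 0 0; 0 0 0 -0.012 0 0 0; 0 0 0 -0.012 0 0 0"
}}

```text
time_s: 14.9
tool_pos: [0.5197, -0.1613, 0.2105]
eef_rot: [[-0.989, -0.149, 0.0], [-0.149, 0.989, -0.0], [-0.0, -0.0, -1.0]]
ft_force: [-3.5, -1.6, 2.1]
opening: 0.002
grip_force: 1.6
```

```bash
python3 go.py -4 -107 179
```

```text
t 14.9 tip in rotator mm [  -3.4 -106.8  178.5] F rot [-3.73 -1.03  2.12] open 0.002
shift [ 0.004 -0.001 -0.003] turn [-0.      0.     -0.0001]
```

Still only friction; on in small steps.

Call:
{"api": "arm_command", "payload": {
  "deltas": "0 0 0 -0.006 0 0 0; 0 0 0 -0.01 0 0 0; 0 0 0 -0.01 0 0 0"
}}

```text
time_s: 15.2
tool_pos: [0.521, -0.1611, 0.2105]
eef_rot: [[-0.989, -0.149, -0.0], [-0.149, 0.989, -0.0], [0.0, 0.0, -1.0]]
ft_force: [-3.1, -3.0, 1.7]
opening: 0.009
grip_force: 1.8
```

Call:
{"api": "arm_command", "payload": {
  "deltas": "0 0 0 -0.005 0 0 0; 0 0 0 -0.008 0 0 0; 0 0 0 -0.008 0 0 0"
}}

```text
time_s: 15.5
tool_pos: [0.5214, -0.161, 0.2105]
eef_rot: [[-0.989, -0.148, -0.002], [-0.148, 0.989, -0.0], [0.002, 0.0, -1.0]]
ft_force: [-4.6, -2.3, 2.4]
opening: 0.003
grip_force: 2.7
```

Call:
{"api": "arm_command", "payload": {
  "deltas": "0 0 0 -0.005 0 0 0; 0 0 0 -0.008 0 0 0; 0 0 0 -0.008 0 0 0"
}}

```text
time_s: 15.8
tool_pos: [0.5216, -0.161, 0.2104]
eef_rot: [[-0.989, -0.148, -0.004], [-0.148, 0.989, -0.0], [0.004, 0.0, -1.0]]
ft_force: [-7.6, -2.5, 3.2]
opening: 0.002
grip_force: 3.6
```

It's on the stop: the force is rising with no further travel. Backing off.

Call:
{"api": "arm_command", "payload": {
  "deltas": "0 0 0 0.03 0 0 0; 0 0 0 0.1 0 0 0; 0 0 0 0.25 0 0 0; 0 0 0 0.4 0 -0.2 0; 0 0 0 0.5 0 -0.5 0; 0 0 0 0.6 -0.1 -0.6 0; 0 0 0 0.6 -0.1 -0.6 0; 0 0 0 0.6 -0.1 -0.6 0; 0 0 0 0.6 -0.1 -0.6 0"
}}

```text
time_s: 16.7
tool_pos: [0.4365, -0.1883, 0.2993]
eef_rot: [[-0.989, -0.149, -0.002], [-0.149, 0.989, 0.001], [0.002, 0.001, -1.0]]
ft_force: [-0.5, -0.1, 0.7]
opening: 0.006
grip_force: 0.0
```

```bash
python3 go.py; python3 - <<'E'
from fit import *
p=np.load("pose.npy")
im,D=cams.capture("scene"); print(ballpix("s",im)); cv2.imwrite("pics/s4c.png",cv2.resize(im[140:240,180:280,::-1],None,fx=6,fy=6,interpolation=cv2.INTER_CUBIC))
def kn(w,i): a=w-np.arctan2(25,76)+i*np.pi/2; return (80*np.sin(a),-108,112+80*np.cos(a))
for w in(.4,.46,.524): print(w,[((np.array(proj("scene",W(p,kn(w,i))))-[140,180])*6+2.5).round(0).tolist() for i in(0,1,3)])
E
```

```text
t 16.7 tip in rotator mm [ -89.8 -121.1  267.3] F rot [-0.51  0.02  0.73] open 0.006
[(array([134.58139535, 128.74418605]), np.int32(43)), (array([180., 222.]), np.int32(21))]
0.4 [[212.0, 209.0], [386.0, 184.0], [172.0, 260.0]]
0.46 [[218.0, 207.0], [389.0, 185.0], [168.0, 259.0]]
0.524 [[226.0, 204.0], [392.0, 186.0], [165.0, 258.0]]
```

View pics/s4c.png

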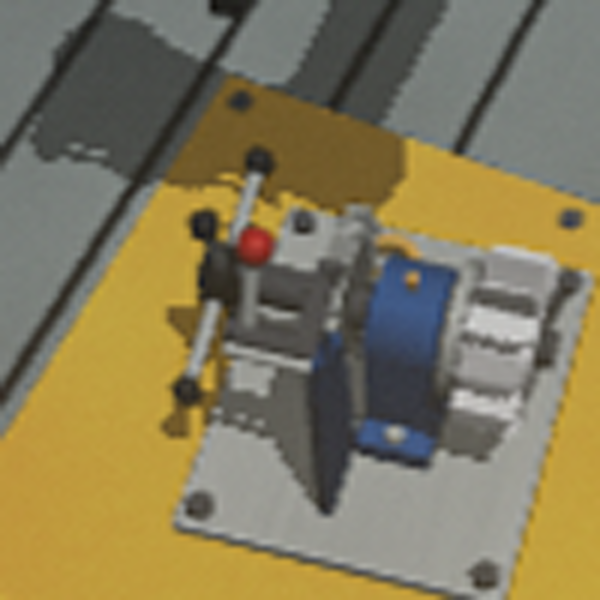

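The knobs sit at crop (204,223), (187,388) and (259,160), which matches the prediction for 0.524 rad. The ball is at its starting pixel, so the pawl is down. The arm is clear, so I hand in.

```bash
python3 -c "
from cell import sign_off
print(sign_off())"
```

```text
the job is handed in; nothing more can be done
None
```

I threw the pawl over, pushed the wheel one notch back onto its hard stop, and dropped the pawl into that notch; the last image matched the predicted 0.524 rad. I handed the job in at about 17 s with the arm clear, and no verdict came back.

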